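# Lock the filler cap onto the screw dispenser

### The arm

A 6-joint arm with a two-finger parallel gripper is mounted at the origin on the work surface. World frame = base frame: x ahead of the robot, y to its left, z up, the work surface at z = 0. Lengths are in mm, angles in rad, forces in N, time in s.
With the tool pointing down it reaches from about 350 to 725 mm from the base axis. Payload 4.3 kg.
Tool frame: the origin (TCP) lies at the very end of the fingers, on their centre line; the grasp point (between the pads) lies 19 mm behind it (manip.grip_point_offset is the distance from the TCP to the grasp point, in mm); z points along the fingers, y is the line along which they close (so a half turn about z gives the same grasp; the last joint's range is limited). The gripper opens to 85 mm and grips with 20 to 120 N. Pads are 22 mm wide; open, the fingers measure 114 mm over their backs; the gripper's body (76 mm by 85 mm) begins 54 mm behind the grasp point. The pads swing forward as they close: fully open they stand 13 mm farther back than shut.
Start: joints at [-1.357, 0.377, 0.081, 1.274, 0, 1.46], TCP at [182.96, -545.154, 231.329] pointing down, gripper open.
Joint ranges: [-2.72, 2.72], [-0.84, 1.66], [-1.02, 1.22], [-1.77, 2.12], [-1.37, 1.28], [-3.14, 3.14]. Speed limits (rad/s): [2.57, 2.57, 3.14, 3.14, 3.14, 3.14].

### API

Orientations are given as a rotation vector (axis times angle).
In Python, from rig import manip gives the robot as it stands.
- The arm moves only by the tool arm_command, never from a script. Its arguments are lists of equal length, an entry for each row: "xyz": the shift along the tool's x, y, z scaled (see below), a list of three; "angular": the turn, a rotation vector about the tool's x, y, z scaled (see below), a list of three; "jaw": the gripper's target within -1 to 1 (fully open at 1, half-way at 0, shut at -1). A call has exactly 10 rows; each row is the pose to reach, as a shift and turn from the pose commanded when the call began, along the tool's axes at that moment, turning the shorter way round; what a row does not reach only later rows make up. The controller multiplies each number of a shift by 0.25 m and each number of a turn by pi rad. A row lasts 1/10 s, in which the tool goes at most 50 mm and 8.59 degrees, less where a joint would pass 70% of its speed; a pose out of reach is approached as far as the arm can. A call with a number of a shift or a turn outside -1 to 1 is refused whole. A call with a gripper value outside its range is refused whole. The fingers move at their own pace and stop on an object; "squeeze" is the grip in N (left out, the last holds). Time passes only in rows, so rows that repeat a pose let the fingers close, or fill a call up. It gives the time, the measured TCP pose, the force, the opening and the grip force at its end, in the units of the state.
- manip.sense(): the state, without advancing time (a new reading comes with each control period).
- manip.capture(name): name is "side" or "top"; returns (picture, depth): 384x512x3 uint8, red, green, blue; 384x512 float32, mm along the optical axis (not along the pixel's ray), 0 where there is no reading.
- manip.get_calibration(name): a dict with "camera_matrix" (3x3 intrinsics, pixels), "extrinsics" (4x4, takes a point from camera to world coordinates). Camera axes: x right, y down, z forward; pixel columns grow to the right and rows downward; lengths in mm; the calibration is good to about 2 mm. A picture is of the moment at which its call begins. get_calibration takes no time and is no camera call.
- manip.sign_off(): hands the job in; it is judged then, once.
The state is a dict: "clock": time; "q": joint angles; "joint_vel": joint speeds; "joint_torque": joint torques, N m; "position": TCP position; "orientation": TCP orientation; "force": force on the tool from outside, world axes, zero at the start; "ft_torque": the same for the moment, N m; "opening": finger opening in mm; "grip_force": force on a finger pad.
Only numpy, scipy, OpenCV 4.12 (cv2) and the standard library are available. Lean on these libraries where they do the work, as an engineer would, in place of code of your own. Each camera call takes 0.05 s, during which the arm holds its last target. There are 200 camera calls.

### The job

Close the screw dispenser: take the filler cap that is standing on the bench by its bar handle, set it into the dispenser's round neck so that its two pins drop through the neck's slots, and twist it clockwise until it is fully home and tight against its stop. Do it by feel and without forcing anything, let go of the cap, and do not push about the other things on the bench.

Things in the scene. Friction and masses are not known exactly. Their poses are not given: they have to be found in the camera images.
- cap: Loose filler cap standing upright on the bench, 64 mm tall, 0.25 to 0.42 kg. Origin: centre of its underside, z up. An aluminium plug, 57 mm in diameter, 26 mm tall, foot chamfered 4 mm; above it a flange 88 mm in diameter from 26 to 32 mm; on that the black bar handle from 32 to 64 mm. Half a turn makes no difference.
- handle (a point): Point on the cap's axis in the bar handle, 54 mm above the cap's underside, 10 mm below the bar's top. Axes as the cap's. The bar is 72 mm long (along x), 14 mm thick (along y), and stands free above the flange.
- pins (a point): Point on the cap's axis, 10 mm above its underside, level with the axis of the cap's two round pins. They stick out of the plug along the cap's +x and -x (straight under the bar handle), are 8 mm thick and end 37 mm from the cap's axis.
- dispenser: Grey bench-top screw dispenser, fixed, housing 200 mm (x) by 170 mm (y), 90 mm tall, with a small display and a steel outlet chute on its front (-x). Origin: centre of its underside, z up. In the middle of its top stands a round steel neck, 88 mm in outer diameter, from 90 to 125 mm.
- neck (a point): Centre of the neck's mouth, level with its top, 125 mm above the bench; axes as the dispenser's. The neck has a flat lip, 60 mm inner diameter, with two opposite slots 12 mm wide. The line through the slots is the x axis turned by up to 0.6 rad either way (the neck was clamped on at no exact angle; it does not turn): look or feel for it. Pins resting on the lip hold the cap's underside 6 mm below here.
- seat (a point): Where the centre of the cap's underside is when locked, 23 mm below the neck's top. Press the pins through the slots until the underside is 20 to 22 mm below the neck's top (the flange meets it at 26), then turn clockwise seen from above (the other way is blocked): ramps draw the cap down over some 0.9 rad, then a level run, where it stays by itself, and a hard stop at about a sixth of a turn.
- pad (a joint): Spring-loaded rubber pad, 32 mm in diameter, in the middle of the neck, which the cap's underside presses down: 0 = up, 17 mm below the neck's top; grows as it is pressed (m). The spring pushes back with 2 N plus 2 N per mm: 6 N when the pins come under the lip, 14 N at 6 mm, where the locked cap holds it.
- jar: Bystander: closed clear jar 68 mm in diameter, 100 mm tall. Origin: centre of its underside.
- tray: Bystander: open blue tray 150 by 100 mm, 50 mm tall. Origin: centre of its underside.
- carton: Bystander: brown carton 130 by 90 mm, 70 mm tall. Origin: centre of its underside.
There are look-alikes about, which are no part of the job. What is shaped like the cap but pink, purple or red is not meant.

How it is judged (in metres and radians):
At the end, for the whole second after the job is handed in: The cap sits in the neck, within 4 mm of its centre, level to 0.08 rad, its underside at least 21 mm below the neck's top, holding the spring pad at least 5.2 mm down by itself; it is released and at rest (value of joint pad above 0.0052 m and horizontal distance between cap and neck below 0.004 m and z of cap in the frame of neck below -0.021 m and angle between cap's own z axis and vertical below 0.08 rad and linear speed of cap below 0.01 m/s); the robot touches nothing.
It fails at once if the cap was forced: more than 70 N between the cap and the dispenser, all contacts (pins, pad, stop) added (contact force between cap and dispenser above 70 N).
It fails at once if the jar, the tray or the carton was pushed more than 20 mm (distance of any of jar, tray, carton from where it was at the start of the episode above 0.02 m).
It also fails if it takes over 72 s, if anything falls off the work surface, if the arm or the gripper's body presses on something with over 40 N, if the wrist force passes 120 N, or if a joint passes its speed limit or range.

## Working session

There is one attempt and no reset: what is moved stays moved. The work goes in short steps, Python scripts to look and compute and a tool call to move; the robot and the scene stay as the last step left them, time stands still between calls to the robot, and variables do not carry over. Pictures are saved under pics/ and viewed, at most 10 in all, crops included, and the job is handed in when it is done.

Besides the shell and the picture viewer there is one more tool, called after ">>>" as name(argument=value, ...), one argument or row to a line, values as JSON. arm_command: Moves the arm, as the interface text tells. Shifts and turns lie within -1 to 1; 1 stands for 0.25 m of shift or pi rad of turn. Its arguments: {"type":"object","properties":{"xyz":{"type":"array","items":{"type":"array","items":{"type":"number","minimum":-1,"maximum":1}}},"angular":{"type":"array","items":{"type":"array","items":{"type":"number","minimum":-1,"maximum":1}}},"jaw":{"type":"array","items":{"type":"number"}},"squeeze":{"type":"number"}},"required":["xyz","angular","jaw"]}

```bash
mkdir -p pics; cat > h.py <<'E'
from rig import manip
import numpy as np, cv2
from scipy.spatial.transform import Rotation as R
def cap(n,f):
    p,d=manip.capture(n); cv2.imwrite('pics/'+f+'.png',p[:,:,::-1]); np.save('pics/'+f+'.npy',d); return p,d
def world(n,d,uv):
    c=manip.get_calibration(n);K=np.array(c['camera_matrix']);T=np.array(c['extrinsics'])
    out=[]
    for u,v in uv:
        z=d[int(v),int(u)]; p=np.array([(u-K[0,2])*z/K[0,0],(v-K[1,2])*z/K[1,1],z,1]); out.append((T@p)[:3])
    return np.array(out)
def cloud(n,d):
    c=manip.get_calibration(n);K=np.array(c['camera_matrix']);T=np.array(c['extrinsics'])
    v,u=np.mgrid[:d.shape[0],:d.shape[1]]
    P=np.stack([(u-K[0,2])*d/K[0,0],(v-K[1,2])*d/K[1,1],d],-1)
    return P@T[:3,:3].T+T[:3,3]
E
python3 - <<'E'
from h import *
np.set_printoptions(precision=3,suppress=True)
for n in('top','side'):
    cap(n,n+'0'); print(manip.get_calibration(n))
print(manip.sense())
a=cv2.imread('pics/top0.png');b=cv2.imread('pics/side0.png')
cv2.imwrite('pics/t.png',cv2.resize(a,(800,600)))
E
```

```text
{'camera_matrix': array([[358.181,   0.   , 254.076],
       [  0.   , 358.181, 190.629],
       [  0.   ,   0.   ,   1.   ]]), 'extrinsics': array([[   0.005,   -0.996,    0.087,  427.381],
       [  -1.   ,   -0.004,    0.017,  -22.196],
       [  -0.017,   -0.087,   -0.996, 1243.636],
       [   0.   ,    0.   ,    0.   ,    1.   ]])}
{'camera_matrix': array([[467.871,   0.   , 263.214],
       [  0.   , 467.871, 188.717],
       [  0.   ,   0.   ,   1.   ]]), 'extrinsics': array([[  -0.936,   -0.254,    0.244,  192.709],
       [  -0.352,    0.639,   -0.684,  873.728],
       [   0.018,   -0.726,   -0.687, 1005.289],
       [   0.   ,    0.   ,    0.   ,    1.   ]])}
{'clock': 0.1, 'q': array([-1.357,  0.378,  0.08 ,  1.274, -0.   ,  1.46 ]), 'joint_vel': array([-0.001, -0.003,  0.003,  0.   ,  0.   ,  0.001]), 'joint_torque': array([  0.001, -46.469,  27.058,   0.012,  -0.   ,  -0.   ]), 'position': array([ 182.814, -544.543,  230.458]), 'orientation': array([-3.099, -0.506,  0.   ]), 'force': array([-0.676,  0.793,  0.401]), 'ft_torque': array([-0.037, -0.07 ,  0.038]), 'grip_force': 0.0, 'opening': 85.60883764489775}
```

View pics/t.png

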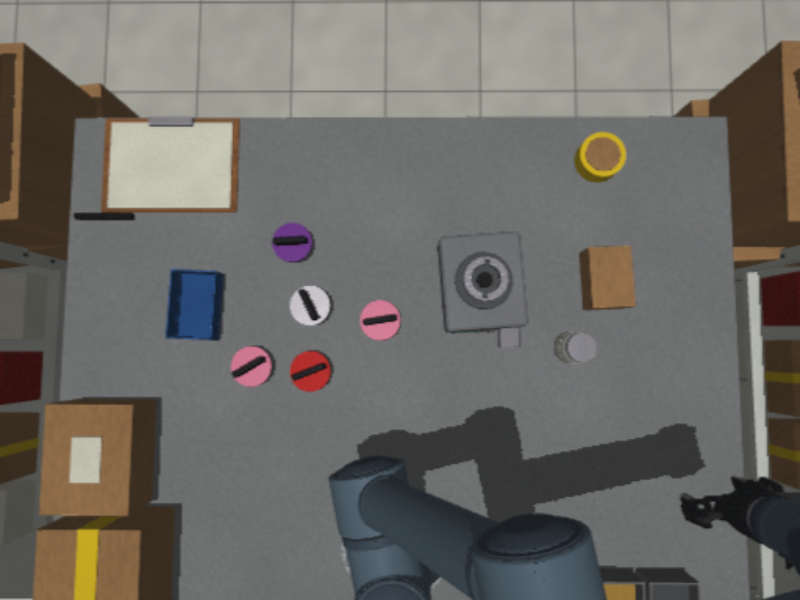

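View pics/side0.png

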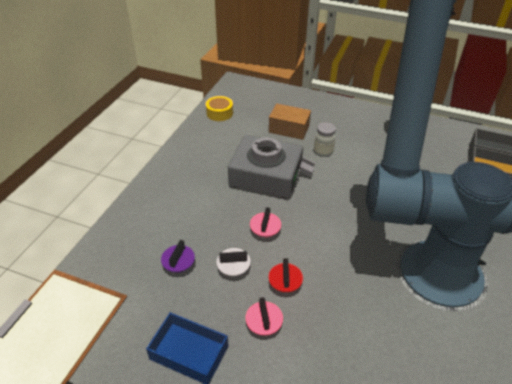

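The white/aluminium cap is at about (310,305) in the enlarged top view, with its bar running from (303,291) to (317,320). The neck is at (484,280), with slots roughly above and below it at (484,258) and (487,297). Next I'll measure both from the depth and view an enlarged crop.

```bash
cat > m.py <<'E'
from h import *
np.set_printoptions(precision=3,suppress=True)
def circ(P):
    A=np.c_[2*P,np.ones(len(P))];s=np.linalg.lstsq(A,(P**2).sum(1),rcond=None)[0];return s[:2],np.sqrt(s[2]+s[0]**2+s[1]**2)
def meas(n,d,p):
    C=cloud(n,d)
    return C
E
python3 - <<'E'
from m import *
for n in('top','side'):
    p=cv2.imread(f'pics/{n}0.png')[:,:,::-1].astype(int); d=np.load(f'pics/{n}0.npy'); C=cloud(n,d)
    uv={'top':[(198,195),(310,172)],'side':[(234,262),(266,148)]}[n]
    ctr=[C[v,u,:2] for u,v in uv]
    # cap
    m=(np.hypot(*(C[...,:2]-ctr[0]).transpose(2,0,1))<60)&(C[...,2]>15)
    fl=m&(abs(C[...,2]-32)<8)&(p.min(-1)>120); bar=m&(C[...,2]>50)&(p.max(-1)<90)
    for q,nm in((fl,'flange'),(bar,'bar')):
        X=C[q]; lo=X[:,:2].min(0);hi=X[:,:2].max(0)
        print(n,nm,q.sum(),'mid',(lo+hi)/2,'ext',hi-lo,'z',np.median(X[:,2]))
    X=C[bar][:,:2];r=cv2.minAreaRect(X.astype(np.float32));U=np.linalg.svd(X-X.mean(0))[2][0]
    print(r,'dir',np.arctan2(U[1],U[0]),X.mean(0))
    m=(np.hypot(*(C[...,:2]-ctr[1]).transpose(2,0,1))<70)&(abs(C[...,2]-125)<7)
    X=C[m];print('neck',m.sum(),cv2.minEnclosingCircle(X[:,:2].astype(np.float32)),np.median(X[:,2]))
    m=(np.hypot(*(C[...,:2]-ctr[1]).transpose(2,0,1))<160)&(abs(C[...,2]-90)<7)
    X=C[m];print('housing',cv2.minAreaRect(X[:,:2].astype(np.float32)),np.median(X[:,2]))
a=cv2.imread('pics/top0.png')
cr=lambda u,v:cv2.resize(a[v-27:v+28,u-27:u+28],(400,400),interpolation=cv2.INTER_CUBIC)
cv2.imwrite('pics/crop.png',np.hstack([cr(198,195),cr(310,179)]))
E
```

```text
top flange 383 mid [517.37  189.581] ext [82.396 82.967] z 31.5160909635149
top bar 93 mid [516.641 187.858] ext [62.983 39.382] z 63.10172025693396
((517.45361328125, 187.87477111816406), (69.93392944335938, 14.16108226776123), 28.050159454345703) dir -2.670474449682457 [516.338 187.097]
neck 322 ((565.7453002929688, -181.74855041503906), 44.58591079711914) 124.36773650517159
housing ((565.4293823242188, -181.5026397705078), (199.2938995361328, 169.04348754882812), 4.67120361328125) 89.52120292158236
side flange 444 mid [514.29  189.623] ext [87.074 90.712] z 33.5357404876753
side bar 176 mid [514.543 191.943] ext [63.313 37.176] z 62.48416816301375
((513.3729248046875, 192.5312042236328), (66.79059600830078, 13.86415958404541), 24.558853149414062) dir 0.4645319711292277 [513.319 193.471]
neck 325 ((564.644287109375, -178.4144287109375), 49.68941879272461) 125.84105808803167
housing ((561.2454833984375, -178.20016479492188), (199.58062744140625, 175.16957092285156), 4.16457986831665) 91.57011980944787
```

View pics/crop.png

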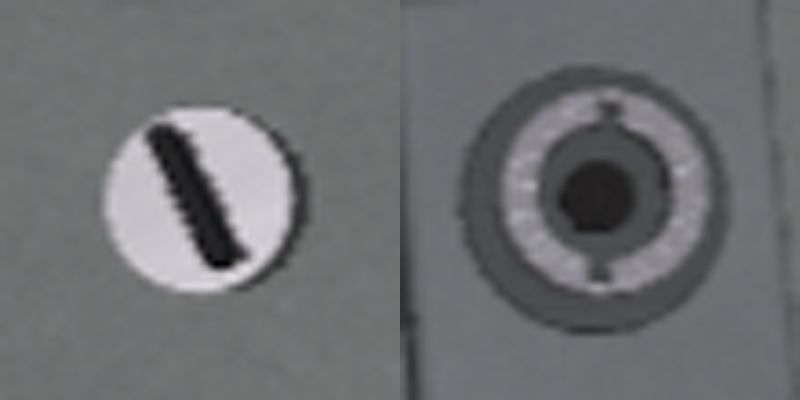

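The crop shows the cap's bar from about (160,130) to (225,260). The neck's slots are at (609,110) and (599,270), so the slot line is about -0.06 rad in world and the bar is about +0.47 rad. The neck is near (565,-180) and the cap near (515.5,189.5). Both cameras agree to about 3 mm and the heights match. I'm setting out now, taking the half-turn that leaves the last joint room for the clockwise twist (yaw 0.47+π).

>>> arm_command(
  xyz=[
    [0.09, -0.097, 0],
    [0.18, -0.194, 0],
    [0.27, -0.291, 0],
    [0.36, -0.388, 0],
    [0.45, -0.485, 0],
    [0.54, -0.582, 0],
    [0.63, -0.679, 0],
    [0.72, -0.776, 0],
    [0.81, -0.873, 0],
    [0.9, -0.97, 0],
  ],
  angular=[
    [0, 0, -0.045],
    [0, 0, -0.09],
    [0, 0, -0.135],
    [0, 0, -0.18],
    [0, 0, -0.225],
    [0, 0, -0.27],
    [0, 0, -0.315],
    [0, 0, -0.36],
    [0, 0, -0.405],
    [0, 0, -0.45],
  ],
  jaw=[1, 1, 1, 1, 1, 1, 1, 1, 1, 1],
  squeeze=40,
)

```text
clock: 1.1
position: [319.2, -242.1, 231.0]
orientation: [-2.022, -2.404, -0.0]
force: [1.0, 0.9, -0.6]
opening: 85.3
grip_force: 0.0
```

```bash
cat > go.py <<'E'
import sys
from h import *
np.set_printoptions(precision=4,suppress=True)
s=manip.sense(); r=R.from_rotvec(s['orientation']); M=r.as_matrix()
yaw=np.arctan2(M[1,0],M[0,0])
print('t',s['clock'],'pos',s['position'],'yaw',yaw,'zax',M[:,2],'q',s['q'],'F',s['force'],'T',s['ft_torque'],'open',s['opening'],'grip',s['grip_force'])
if len(sys.argv)>4:
    x,y,z,w=map(float,sys.argv[1:5])
    d=M.T@(np.array([x,y,z])-s['position'])/250
    print('shift',d,'turnz',((yaw-w+np.pi)%(2*np.pi)-np.pi)/np.pi)
E
python3 go.py 515.5 189.5 200 3.61
```

```text
t 1.1 pos [ 319.1942 -242.1489  231.0019] yaw 1.7430261673604837 zax [-0.0003  0.0004 -1.    ] q [-0.8077  0.0265 -0.361   1.1838  0.      0.5909] F [ 1.0113  0.9454 -0.6147] T [ 0.01    0.0056 -0.0223] open 85.29451306316781 grip 0.0
shift [1.5664 1.0695 0.1245] turnz -0.5942762281755999
```

>>> arm_command(
  xyz=[
    [0.09, 0.061, 0],
    [0.18, 0.122, 0],
    [0.27, 0.183, 0],
    [0.36, 0.244, 0],
    [0.45, 0.305, 0],
    [0.54, 0.366, 0],
    [0.63, 0.427, 0],
    [0.72, 0.488, 0],
    [0.81, 0.549, 0],
    [0.9, 0.61, 0],
  ],
  angular=[
    [0, 0, -0.045],
    [0, 0, -0.09],
    [0, 0, -0.135],
    [0, 0, -0.18],
    [0, 0, -0.225],
    [0, 0, -0.27],
    [0, 0, -0.315],
    [0, 0, -0.36],
    [0, 0, -0.405],
    [0, 0, -0.45],
  ],
  jaw=[1, 1, 1, 1, 1, 1, 1, 1, 1, 1],
)

```text
clock: 2.1
position: [432.1, 4.7, 230.9]
orientation: [0.024, -3.141, 0.0]
force: [0.8, 0.1, 1.1]
opening: 85.4
grip_force: 0.0
```

```bash
python3 go.py 515.5 189.5 150 3.61
```

```text
t 2.1 pos [432.1147   4.6648 230.9388] yaw -3.12603006159952 zax [-0.0007 -0.0001 -1.    ] q [-0.1361  0.0901 -0.2927  1.1887 -0.0002 -0.1516] F [0.7874 0.0859 1.0877] T [ 0.0148 -0.0243 -0.0153] open 85.38518904694004 grip 0.0
shift [-0.3452  0.7341  0.3234] turnz -0.14414496223833564
```

>>> arm_command(
  xyz=[
    [-0.043, 0.092, 0.04],
    [-0.086, 0.184, 0.08],
    [-0.13, 0.275, 0.12],
    [-0.173, 0.367, 0.16],
    [-0.216, 0.459, 0.2],
    [-0.259, 0.55, 0.24],
    [-0.302, 0.642, 0.28],
    [-0.345, 0.734, 0.323],
    [-0.345, 0.734, 0.323],
    [-0.345, 0.734, 0.323],
  ],
  angular=[
    [0, 0, -0.018],
    [0, 0, -0.036],
    [0, 0, -0.054],
    [0, 0, -0.072],
    [0, 0, -0.09],
    [0, 0, -0.108],
    [0, 0, -0.126],
    [0, 0, -0.144],
    [0, 0, -0.144],
    [0, 0, -0.144],
  ],
  jaw=[1, 1, 1, 1, 1, 1, 1, 1, 1, 1],
)

```text
clock: 3.1
position: [515.9, 187.9, 149.7]
orientation: [0.72, -3.056, 0.001]
force: [0.3, -0.3, 0.2]
opening: 85.6
grip_force: 0.0
```

```bash
python3 go.py 515.5 189.5 40 3.61; python3 - <<'E'
from h import *
a,d=cap('side','s1'); u,v=234,235
cv2.imwrite('pics/s1c.png',cv2.resize(a[v-75:v+75,u-100:u+100,::-1],(800,600),interpolation=cv2.INTER_CUBIC))
E
```

```text
t 3.1 pos [515.9216 187.8905 149.7414] yaw -2.6791286439848676 zax [-0.0019 -0.0009 -1.    ] q [ 0.234   0.3634 -0.154   1.0554 -0.0005 -0.2285] F [ 0.3491 -0.286   0.1681] T [-0.0361 -0.0358 -0.0106] open 85.5587642563592 grip 0.0
shift [-0.0023  0.0065  0.439 ] turnz -0.001891822862040868
```

View pics/s1c.png

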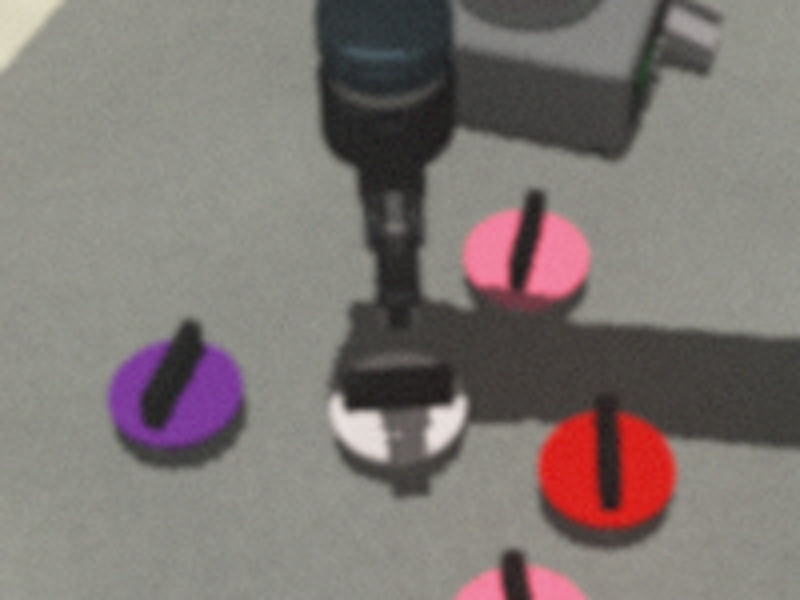

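The fingers stand centred over the white cap's bar, which spans x 345–455 in the crop with the fingertip at 400. I'll descend to TCP z≈37, about 5 mm clear of the flange, and then close.

>>> arm_command(
  xyz=[
    [-0.001, 0.003, 0.056],
    [-0.002, 0.006, 0.113],
    [-0.002, 0.006, 0.169],
    [-0.002, 0.006, 0.225],
    [-0.002, 0.006, 0.282],
    [-0.002, 0.006, 0.338],
    [-0.002, 0.006, 0.395],
    [-0.002, 0.006, 0.43],
    [-0.002, 0.006, 0.45],
    [-0.002, 0.006, 0.45],
  ],
  angular=[
    [0, 0, 0],
    [0, 0, 0],
    [0, 0, 0],
    [0, 0, 0],
    [0, 0, 0],
    [0, 0, 0],
    [0, 0, 0],
    [0, 0, 0],
    [0, 0, 0],
    [0, 0, 0],
  ],
  jaw=[1, 1, 1, 1, 1, 1, 1, 1, 1, 1],
)

```text
clock: 4.15
position: [516.0, 188.9, 37.8]
orientation: [0.718, -3.058, 0.0]
force: [0.8, -0.3, -0.1]
opening: 85.2
grip_force: 0.0
```

>>> arm_command(
  xyz=[
    [0, 0, 0],
    [0, 0, 0],
    [0, 0, 0],
    [0, 0, 0],
    [0, 0, 0],
    [0, 0, 0],
    [0, 0, 0],
    [0, 0, 0],
    [0, 0, 0],
    [0, 0, 0],
  ],
  angular=[
    [0, 0, 0],
    [0, 0, 0],
    [0, 0, 0],
    [0, 0, 0],
    [0, 0, 0],
    [0, 0, 0],
    [0, 0, 0],
    [0, 0, 0],
    [0, 0, 0],
    [0, 0, 0],
  ],
  jaw=[-1, -1, -1, -1, -1, -1, -1, -1, -1, -1],
  squeeze=50,
)

```text
clock: 5.15
position: [516.8, 189.5, 38.3]
orientation: [-0.719, 3.057, -0.0]
force: [0.7, -0.0, 5.0]
opening: 13.3
grip_force: 49.7
```

```bash
python3 go.py 565 -180 190 3.08
```

```text
t 5.15 pos [516.8141 189.489   38.3358] yaw -2.679533951600144 zax [ 0.0008  0.0001 -1.    ] q [ 0.2362  0.4632 -0.3165  0.7903 -0.0001 -0.2258] F [ 0.6794 -0.0084  5.0319] T [-0.0232 -0.0707  0.0709] open 13.34605610678988 grip 49.667925238609314
shift [ 0.4859 -1.4091 -0.6066] turnz 0.16668340339448
```

>>> arm_command(
  xyz=[
    [0, 0, -0.05],
    [0, 0, -0.15],
    [0, 0, -0.3],
    [0.03, -0.09, -0.45],
    [0.07, -0.2, -0.61],
    [0.11, -0.32, -0.61],
    [0.15, -0.44, -0.61],
    [0.19, -0.55, -0.61],
    [0.22, -0.64, -0.61],
    [0.24, -0.7, -0.61],
  ],
  angular=[
    [0, 0, 0],
    [0, 0, 0],
    [0, 0, 0],
    [0, 0, 0.02],
    [0, 0, 0.04],
    [0, 0, 0.06],
    [0, 0, 0.08],
    [0, 0, 0.1],
    [0, 0, 0.13],
    [0, 0, 0.16],
  ],
  jaw=[-1, -1, -1, -1, -1, -1, -1, -1, -1, -1],
)

```text
clock: 6.15
position: [539.7, 4.4, 190.3]
orientation: [-0.072, -3.139, 0.0]
force: [0.3, 1.0, -2.9]
opening: 13.2
grip_force: 49.2
```

```bash
python3 go.py 565 -180 190 3.08
```

```text
t 6.15 pos [539.7375   4.3775 190.2535] yaw 3.0954949430938274 zax [-0.0022 -0.0002 -1.    ] q [-0.1092  0.3225 -0.1051  1.1454 -0.0004 -0.0631] F [ 0.2569  1.0499 -2.8915] T [ 0.0175 -0.0421 -0.0024] open 13.188993387919847 grip 49.1998815536499
shift [-0.1349 -0.7321  0.0009] turnz 0.0049321935726205045
```

>>> arm_command(
  xyz=[
    [-0.02, -0.1, 0],
    [-0.04, -0.2, 0],
    [-0.06, -0.31, 0],
    [-0.08, -0.42, 0],
    [-0.1, -0.53, 0],
    [-0.12, -0.63, 0],
    [-0.13, -0.7, 0],
    [-0.135, -0.732, 0],
    [-0.135, -0.732, 0],
    [-0.135, -0.732, 0],
  ],
  angular=[
    [0, 0, 0.001],
    [0, 0, 0.002],
    [0, 0, 0.004],
    [0, 0, 0.005],
    [0, 0, 0.005],
    [0, 0, 0.005],
    [0, 0, 0.005],
    [0, 0, 0.005],
    [0, 0, 0.005],
    [0, 0, 0.005],
  ],
  jaw=[-1, -1, -1, -1, -1, -1, -1, -1, -1, -1],
)

```text
clock: 7.15
position: [566.7, -177.2, 190.4]
orientation: [-0.088, -3.14, -0.002]
force: [0.1, 0.8, -2.8]
opening: 13.4
grip_force: 49.2
```

```bash
python3 go.py 565 -180 190 3.08; python3 - <<'E'
from m import *
for n in('top','side'):
    a,d=cap(n,n+'2'); C=cloud(n,d); p=a.astype(int)
    m=(np.hypot(*(C[...,:2]-[565,-180]).transpose(2,0,1))<60)&(abs(C[...,2]-182)<9)&(p.min(-1)>110)
    X=C[m]; lo=X[:,:2].min(0);hi=X[:,:2].max(0); print(n,m.sum(),(lo+hi)/2,hi-lo,np.median(X[:,2]))
    print(cv2.minEnclosingCircle(X[:,:2].astype(np.float32)))
a=cv2.imread('pics/side2.png');b=cv2.imread('pics/top2.png')
cv2.imwrite('pics/c2.png',np.hstack([cv2.resize(q,(400,400),interpolation=cv2.INTER_CUBIC) for q in (a[95:175,226:306],b[144:214,275:345])]))
E
```

```text
t 7.15 pos [ 566.6699 -177.2266  190.4092] yaw 3.085836084648781 zax [-0.0007  0.001  -1.    ] q [-0.4103  0.4295  0.0535  1.1959  0.0006 -0.3545] F [ 0.0519  0.8228 -2.7545] T [0.0402 0.009  0.0166] open 13.379120426067823 grip 49.19581890106201
shift [ 0.006  -0.0115  0.0016] turnz 0.0018576834403123928
top 49 [ 571.388 -147.947] [69.677 26.765] 183.08845085216922
((571.38818359375, -153.8961181640625), 35.19499969482422)
side 104 [ 569.352 -150.893] [72.845 41.36 ] 185.49456380720238
((569.7333984375, -158.74032592773438), 38.257633209228516)
```

View pics/c2.png

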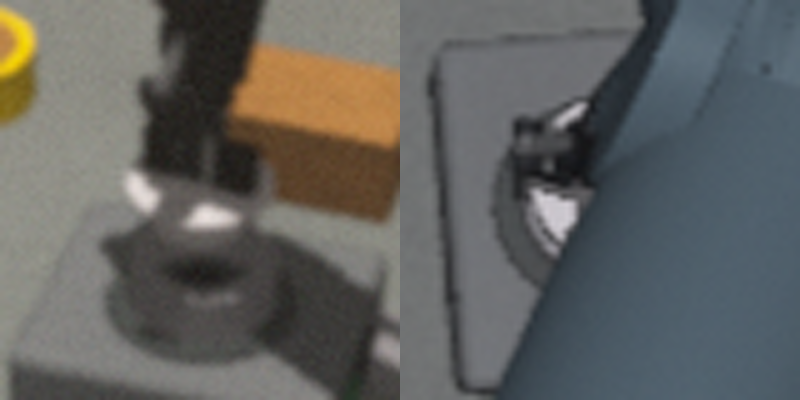

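```bash
python3 go.py 565.8 -180.2 168 3.08
```

```text
t 7.25 pos [ 566.7981 -176.971   190.5723] yaw 3.0865724126357965 zax [-0.0004  0.0006 -1.    ] q [-0.4097  0.4291  0.0534  1.1957  0.0004 -0.3546] F [-0.0327  0.6725 -3.4577] T [-0.0236 -0.0436  0.0374] open 12.832763101136685 grip 49.19579207897186
shift [ 0.0032 -0.0132  0.0903] turnz 0.0020920639180532735
```

>>> arm_command(
  xyz=[
    [0.003, -0.006, 0.01],
    [0.003, -0.013, 0.03],
    [0.003, -0.013, 0.05],
    [0.003, -0.013, 0.07],
    [0.003, -0.013, 0.08],
    [0.003, -0.013, 0.09],
    [0.003, -0.013, 0.09],
    [0.003, -0.013, 0.09],
    [0.003, -0.013, 0.09],
    [0.003, -0.013, 0.09],
  ],
  angular=[
    [0, 0, 0.001],
    [0, 0, 0.002],
    [0, 0, 0.002],
    [0, 0, 0.002],
    [0, 0, 0.002],
    [0, 0, 0.002],
    [0, 0, 0.002],
    [0, 0, 0.002],
    [0, 0, 0.002],
    [0, 0, 0.002],
  ],
  jaw=[-1, -1, -1, -1, -1, -1, -1, -1, -1, -1],
)

```text
clock: 8.25
position: [566.3, -181.5, 168.3]
orientation: [0.098, 3.14, -0.0]
force: [-0.2, -0.2, -3.1]
opening: 13.1
grip_force: 49.2
```

```bash
python3 go.py 565.8 -180.2 158 3.08
```

```text
t 8.25 pos [ 566.2567 -181.5257  168.3173] yaw 3.0789357855888477 zax [ 0.0005 -0.0003 -1.    ] q [-0.4168  0.4395  0.0112  1.1419 -0.0001 -0.3542] F [-0.1753 -0.1771 -3.0612] T [ 0.0199  0.0523 -0.0385] open 13.129228389493422 grip 49.23109710216522
shift [0.0022 0.0052 0.0413] turnz -0.00033874996808905185
```

>>> arm_command(
  xyz=[
    [0.001, 0.003, 0.004],
    [0.002, 0.005, 0.008],
    [0.002, 0.005, 0.012],
    [0.002, 0.005, 0.016],
    [0.002, 0.005, 0.02],
    [0.002, 0.005, 0.024],
    [0.002, 0.005, 0.028],
    [0.002, 0.005, 0.032],
    [0.002, 0.005, 0.034],
    [0.002, 0.005, 0.034],
  ],
  angular=[
    [0, 0, 0],
    [0, 0, 0],
    [0, 0, 0],
    [0, 0, 0],
    [0, 0, 0],
    [0, 0, 0],
    [0, 0, 0],
    [0, 0, 0],
    [0, 0, 0],
    [0, 0, 0],
  ],
  jaw=[-1, -1, -1, -1, -1, -1, -1, -1, -1, -1],
)

```text
clock: 9.25
position: [565.6, -180.1, 159.5]
orientation: [-0.098, -3.14, 0.0]
force: [-0.7, 0.7, -3.1]
opening: 12.8
grip_force: 49.2
```

```bash
python3 go.py 565.8 -180.2 153 3.08
```

```text
t 9.25 pos [ 565.5927 -180.119   159.4588] yaw 3.07896982267829 zax [-0.0001 -0.     -1.    ] q [-0.4151  0.4425 -0.0075  1.1209 -0.0001 -0.3525] F [-0.7042  0.6774 -3.1387] T [0.0056 0.0085 0.0112] open 12.82755775870937 grip 49.23309087753296
shift [-0.0009 -0.0003  0.0258] turnz -0.0003279156260227249
```

>>> arm_command(
  xyz=[
    [0, 0, 0.003],
    [0, 0, 0.006],
    [0, 0, 0.009],
    [0, 0, 0.012],
    [0, 0, 0.014],
    [0, 0, 0.016],
    [0, 0, 0.018],
    [0, 0, 0.02],
    [0, 0, 0.02],
    [0, 0, 0.02],
  ],
  angular=[
    [0, 0, 0],
    [0, 0, 0],
    [0, 0, 0],
    [0, 0, 0],
    [0, 0, 0],
    [0, 0, 0],
    [0, 0, 0],
    [0, 0, 0],
    [0, 0, 0],
    [0, 0, 0],
  ],
  jaw=[-1, -1, -1, -1, -1, -1, -1, -1, -1, -1],
)

```text
clock: 10.25
position: [565.8, -180.4, 154.7]
orientation: [0.099, 3.14, -0.001]
force: [-0.5, -0.5, -2.9]
opening: 13.0
grip_force: 49.4
```

```bash
python3 go.py 565.8 -180.2 149 3.08
```

```text
t 10.25 pos [ 565.7812 -180.4019  154.7166] yaw 3.0787895019779215 zax [ 0.0003 -0.0006 -1.    ] q [-0.4152  0.4451 -0.0161  1.1091 -0.0005 -0.3524] F [-0.4762 -0.5301 -2.9174] T [-0.2474 -0.041  -0.0522] open 13.026029102995663 grip 49.35025691986084
shift [-0.      0.0008  0.0229] turnz -0.0003853134876335496
```

There is no contact force below lip level, so the pins appear to be in the slots. I'll carry on down to just above the pad.

>>> arm_command(
  xyz=[
    [0, 0, 0.003],
    [0, 0, 0.006],
    [0, 0, 0.009],
    [0, 0, 0.012],
    [0, 0, 0.015],
    [0, 0, 0.018],
    [0, 0, 0.021],
    [0, 0, 0.024],
    [0, 0, 0.026],
    [0, 0, 0.026],
  ],
  angular=[
    [0, 0, 0],
    [0, 0, 0],
    [0, 0, 0],
    [0, 0, 0],
    [0, 0, 0],
    [0, 0, 0],
    [0, 0, 0],
    [0, 0, 0],
    [0, 0, 0],
    [0, 0, 0],
  ],
  jaw=[-1, -1, -1, -1, -1, -1, -1, -1, -1, -1],
)

```text
clock: 11.25
position: [565.8, -180.5, 148.0]
orientation: [0.099, 3.14, -0.001]
force: [-0.0, -4.8, -0.1]
opening: 12.9
grip_force: 49.6
```

```bash
python3 go.py 565.8 -180.2 142.3 3.08
```

```text
t 11.25 pos [ 565.7571 -180.5386  147.9884] yaw 3.0787548421999094 zax [ 0.0001 -0.0009 -1.    ] q [-0.4153  0.449  -0.0279  1.0935 -0.0007 -0.3525] F [-0.0016 -4.8438 -0.1219] T [-1.2234 -0.1559 -0.1666] open 12.921827533233682 grip 49.594420194625854
shift [-0.0001  0.0014  0.0228] turnz -0.00039634603762773394
```

The wall pushes sideways at about -5 N in y, so I'll ease 1 mm that way and press down to the 21 mm depth.

>>> arm_command(
  xyz=[
    [0, -0.002, 0],
    [0, -0.004, 0],
    [0, -0.004, 0.003],
    [0, -0.004, 0.006],
    [0, -0.004, 0.009],
    [0, -0.004, 0.012],
    [0, -0.004, 0.015],
    [0, -0.004, 0.018],
    [0, -0.004, 0.02],
    [0, -0.004, 0.02],
  ],
  angular=[
    [0, 0, 0],
    [0, 0, 0],
    [0, 0, 0],
    [0, 0, 0],
    [0, 0, 0],
    [0, 0, 0],
    [0, 0, 0],
    [0, 0, 0],
    [0, 0, 0],
    [0, 0, 0],
  ],
  jaw=[-1, -1, -1, -1, -1, -1, -1, -1, -1, -1],
)

```text
clock: 12.25
position: [565.6, -180.8, 143.7]
orientation: [0.098, 3.139, 0.0]
force: [-1.1, -0.5, 6.3]
opening: 13.3
grip_force: 50.7
```

```bash
python3 go.py 565.8 -180.2 142.3 3.08
```

```text
t 12.25 pos [ 565.6379 -180.8481  143.744 ] yaw 3.0791835124760722 zax [ 0.0006  0.0002 -1.    ] q [-0.4165  0.4514 -0.0355  1.0835  0.0004 -0.3541] F [-1.0537 -0.5107  6.3294] T [-0.2187  0.2888 -0.1774] open 13.32181185545776 grip 50.66051244735718
shift [-0.0005  0.0026  0.0058] turnz -0.0002598960508119502
```

>>> arm_command(
  xyz=[
    [0, 0, 0.002],
    [0, 0, 0.004],
    [0, 0, 0.005],
    [0, 0, 0.005],
    [0, 0, 0.005],
    [0, 0, 0.005],
    [0, 0, 0.005],
    [0, 0, 0.006],
    [0, 0, 0.006],
    [0, 0, 0.006],
  ],
  angular=[
    [0, 0, 0],
    [0, 0, 0],
    [0, 0, 0],
    [0, 0, 0.01],
    [0, 0, 0.02],
    [0, 0, 0.03],
    [0, 0, 0.04],
    [0, 0, 0.05],
    [0, 0, 0.06],
    [0, 0, 0.06],
  ],
  jaw=[-1, -1, -1, -1, -1, -1, -1, -1, -1, -1],
)

```text
clock: 13.25
position: [566.0, -180.6, 142.4]
orientation: [0.392, 3.116, 0.001]
force: [-0.4, -0.4, 8.6]
opening: 13.1
grip_force: 50.6
```

```bash
python3 go.py 565.8 -180.8 142.3 2.03
```

```text
t 13.25 pos [ 566.0369 -180.6069  142.4338] yaw 2.8910271191428056 zax [ 0.0014  0.0006 -1.    ] q [-0.4162  0.4522 -0.0377  1.0798  0.0011 -0.1656] F [-0.3562 -0.3912  8.6345] T [-0.1039  0.1813 -0.0694] open 13.080855355453904 grip 50.60697019100189
shift [ 0.0007 -0.001   0.0005] turnz 0.27407344429550373
```

The cap has turned 0.19 rad with almost no torque, so the pins are under the lip. I'll keep twisting and follow the ramp down.

>>> arm_command(
  xyz=[
    [0, 0, 0],
    [0, 0, 0.001],
    [0, 0, 0.001],
    [0, 0, 0.002],
    [0, 0, 0.002],
    [0, 0, 0.003],
    [0, 0, 0.003],
    [0, 0, 0.004],
    [0, 0, 0.004],
    [0, 0, 0.004],
  ],
  angular=[
    [0, 0, 0.015],
    [0, 0, 0.03],
    [0, 0, 0.045],
    [0, 0, 0.06],
    [0, 0, 0.075],
    [0, 0, 0.09],
    [0, 0, 0.105],
    [0, 0, 0.12],
    [0, 0, 0.135],
    [0, 0, 0.135],
  ],
  jaw=[-1, -1, -1, -1, -1, -1, -1, -1, -1, -1],
)

```text
clock: 14.25
position: [566.4, -180.6, 141.8]
orientation: [1.039, 2.963, 0.002]
force: [-1.0, -0.5, 9.1]
opening: 13.5
grip_force: 50.8
```

```bash
python3 go.py 565.8 -180.8 140.8 2.03
```

```text
t 14.25 pos [ 566.3987 -180.6189  141.8059] yaw 2.466669771005385 zax [ 0.0023  0.0005 -1.    ] q [-0.4161  0.4525 -0.0389  1.0775  0.0014  0.2588] F [-0.9725 -0.453   9.1258] T [-0.0382  0.1563 -0.0577] open 13.525683874945845 grip 50.793482065200806
shift [ 0.0014 -0.0021  0.004 ] turnz 0.13899630510862607
```

>>> arm_command(
  xyz=[
    [0, 0, 0.001],
    [0, 0, 0.001],
    [0, 0, 0.002],
    [0, 0, 0.002],
    [0, 0, 0.003],
    [0, 0, 0.003],
    [0, 0, 0.003],
    [0, 0, 0.003],
    [0, 0, 0.003],
    [0, 0, 0.003],
  ],
  angular=[
    [0, 0, 0.015],
    [0, 0, 0.03],
    [0, 0, 0.045],
    [0, 0, 0.06],
    [0, 0, 0.07],
    [0, 0, 0.08],
    [0, 0, 0.09],
    [0, 0, 0.1],
    [0, 0, 0.1],
    [0, 0, 0.1],
  ],
  jaw=[-1, -1, -1, -1, -1, -1, -1, -1, -1, -1],
)

```text
clock: 15.25
position: [566.2, -180.8, 140.6]
orientation: [1.49, 2.764, 0.002]
force: [0.3, -1.8, 6.0]
opening: 13.0
grip_force: 50.5
```

```bash
python3 go.py 565.8 -180.8 140.8 2.03
```

```text
t 15.25 pos [ 566.2082 -180.8024  140.5842] yaw 2.153125507551951 zax [ 0.0017  0.0003 -1.    ] q [-0.4163  0.4535 -0.0406  1.0753  0.0009  0.5722] F [ 0.3207 -1.8054  6.0343] T [-0.3008  0.127   0.0108] open 13.044148398090869 grip 50.4622757434845
shift [ 0.0009 -0.0014 -0.0009] turnz 0.039192066295183
```

>>> arm_command(
  xyz=[
    [0, 0, 0],
    [0, 0, 0],
    [0, 0, 0],
    [0, 0, 0],
    [0, 0, 0],
    [0, 0, 0],
    [0, 0, 0],
    [0, 0, 0],
    [0, 0, 0],
    [0, 0, 0],
  ],
  angular=[
    [0, 0, 0.005],
    [0, 0, 0.01],
    [0, 0, 0.015],
    [0, 0, 0.02],
    [0, 0, 0.025],
    [0, 0, 0.03],
    [0, 0, 0.035],
    [0, 0, 0.04],
    [0, 0, 0.04],
    [0, 0, 0.04],
  ],
  jaw=[-1, -1, -1, -1, -1, -1, -1, -1, -1, -1],
)

```text
clock: 16.25
position: [565.9, -180.8, 140.6]
orientation: [1.66, 2.667, 0.001]
force: [0.7, -1.3, 5.8]
opening: 13.3
grip_force: 50.6
```

```bash
python3 go.py 565.8 -180.8 140.8 1.98
```

```text
t 16.25 pos [ 565.9092 -180.8243  140.5803] yaw 2.028197763579251 zax [ 0.0011  0.0001 -1.    ] q [-0.4163  0.4534 -0.0408  1.0757  0.0005  0.6971] F [ 0.6668 -1.3307  5.7599] T [-0.2518  0.1815  0.2405] open 13.316952404476526 grip 50.62093377113342
shift [ 0.0003 -0.0003 -0.0009] turnz 0.015341824639224634
```

>>> arm_command(
  xyz=[
    [0, 0, 0],
    [0, 0, 0],
    [0, 0, 0],
    [0, 0, 0],
    [0, 0, 0],
    [0, 0, 0],
    [0, 0, 0],
    [0, 0, 0],
    [0, 0, 0],
    [0, 0, 0],
  ],
  angular=[
    [0, 0, 0.002],
    [0, 0, 0.004],
    [0, 0, 0.006],
    [0, 0, 0.008],
    [0, 0, 0.01],
    [0, 0, 0.012],
    [0, 0, 0.014],
    [0, 0, 0.016],
    [0, 0, 0.016],
    [0, 0, 0.016],
  ],
  jaw=[-1, -1, -1, -1, -1, -1, -1, -1, -1, -1],
)

```text
clock: 17.25
position: [565.5, -181.0, 140.6]
orientation: [1.724, 2.626, -0.001]
force: [-1.6, -2.8, 7.1]
opening: 12.8
grip_force: 54.9
```

```bash
python3 go.py 565.8 -180.8 140.8 1.98
```

```text
t 17.25 pos [ 565.4868 -180.9676  140.5812] yaw 1.979965473881974 zax [ 0.0001 -0.0006 -1.    ] q [-0.4163  0.4532 -0.041   1.0762 -0.0005  0.7453] F [-1.5843 -2.8254  7.1317] T [-0.4158  0.4443  1.0522] open 12.799584731722112 grip 54.85073983669281
shift [ 0.0001  0.0014 -0.0009] turnz -1.0990004699192847e-05
```

Torque rose from 0.24 to 1.05 N m after a total turn of 1.10 rad, so the cap is at the stop. I'll ease the wind-up and open.

>>> arm_command(
  xyz=[
    [0, 0, 0],
    [0, 0, 0],
    [0, 0, 0],
    [0, 0, 0],
    [0, 0, 0],
    [0, 0, 0],
    [0, 0, 0],
    [0, 0, 0],
    [0, 0, 0],
    [0, 0, 0],
  ],
  angular=[
    [0, 0, -0.003],
    [0, 0, -0.006],
    [0, 0, -0.006],
    [0, 0, -0.006],
    [0, 0, -0.006],
    [0, 0, -0.006],
    [0, 0, -0.006],
    [0, 0, -0.006],
    [0, 0, -0.006],
    [0, 0, -0.006],
  ],
  jaw=[-1, -1, -1, -0.8, -0.5, 0, 0.3, 0.5, 0.5, 0.5],
)

```text
clock: 18.25
position: [565.6, -181.0, 139.6]
orientation: [-1.704, -2.639, -0.0]
force: [1.1, -0.1, -0.1]
opening: 63.7
grip_force: 0.0
```

>>> arm_command(
  xyz=[
    [0, 0, -0.02],
    [0, 0, -0.06],
    [0, 0, -0.12],
    [0, 0, -0.2],
    [0, 0, -0.28],
    [0, 0, -0.36],
    [0, 0, -0.44],
    [0, 0, -0.5],
    [0, 0, -0.5],
    [0, 0, -0.5],
  ],
  angular=[
    [0, 0, 0],
    [0, 0, 0],
    [0, 0, 0],
    [0, 0, 0],
    [0, 0, 0],
    [0, 0, 0],
    [0, 0, 0],
    [0, 0, 0],
    [0, 0, 0],
    [0, 0, 0],
  ],
  jaw=[0.5, 0.5, 0.5, 0.5, 0.5, 0.5, 0.5, 0.5, 0.5, 0.5],
)

```text
clock: 19.25
position: [565.9, -181.3, 265.3]
orientation: [1.703, 2.638, 0.0]
force: [-0.2, 0.1, 0.4]
opening: 64.3
grip_force: 0.0
```

```bash
python3 go.py; python3 - <<'E'
from m import *
a,d=cap('side','side3'); C=cloud('side',d); p=a.astype(int)
m=(np.hypot(*(C[...,:2]-[565,-180]).transpose(2,0,1))<46)
w=m&(p.min(-1)>110)&(C[...,2]>115)&(C[...,2]<150); b=m&(p.max(-1)<80)&(C[...,2]>150)&(C[...,2]<185)
for q in(w,b): X=C[q]; print(q.sum(),np.median(X,0),np.percentile(X[:,2],[5,95]))
cv2.imwrite('pics/c3.png',cv2.resize(a[95:175,216:316,::-1],(750,600),interpolation=cv2.INTER_CUBIC))
E
```

```text
t 19.25 pos [ 565.9151 -181.2755  265.2634] yaw 1.9951243459144492 zax [ 0.0012 -0.0006 -1.    ] q [-0.4167  0.4131  0.2216  1.3779 -0.      0.7298] F [-0.1989  0.104   0.4058] T [-0.0155  0.0188 -0.0207] open 64.28134670723766 grip 0.0
180 [ 567.546 -155.722  135.852] [129.709 139.323]
91 [ 560.092 -168.401  166.046] [153.62  170.115]
```

View pics/c3.png

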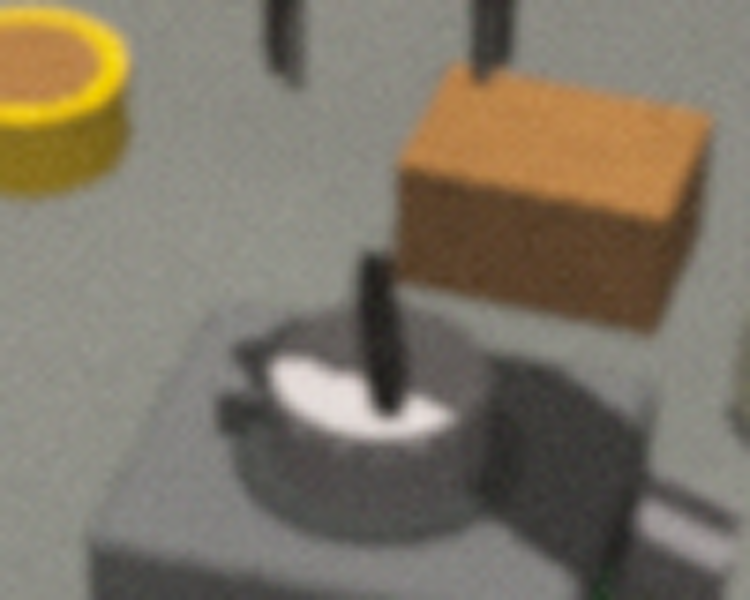

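The cap sits level in the neck with its bar at (385,330). The flange is at about 134 mm once I allow for the camera's +1.5 mm bias, which matches the locked height. The fingers are clear above it.

```bash
python3 -c "from rig import manip; print(manip.sign_off())"
```

```text
the job is handed in; nothing more can be done
None
```

The cap is in the neck, twisted clockwise about 1.1 rad to its stop, released and sitting level at the locked height; I handed the job in at about 19 s, and no verdict was shown.

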